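Lay the glass muller in its cradle

TASK

Pick up the frosted white glass muller that lies on the table and lay it on its side in the wooden cradle, broad foot in the larger vee and round head in the smaller one. Lower it until it has settled down into both vees before you let go of it. Leave the spice jar and the dropper bottle standing where they are.

Things in the scene. Friction and masses are not known exactly. Their poses are not given: they have to be found in the camera images.
- muller: White glass muller (a grinder shaped like a pawn), 92 mm long, 160 g, on its side on the table. Origin: centre of the flat foot; own +z runs from foot to head. Foot 52 mm wide at z = 11; waist 24 mm wide, z = 44 to 61: grasp here across the axis; head 36 mm wide at z = 76. On the table the foot centre is 24 mm high, the axis dips 5.5 deg to the head, 19 mm high at z = 48. It rolls if pushed.
- muller_cradle: Brown wooden cradle, fixed: base 104 x 58 x 10 mm, two cork-lined 90 deg vees. +x runs from the larger vee (x = -8 to 23 mm, 42 mm high) to the smaller (x = 66 to 84, 48 high); y across. Open between the vees for the fingers down to the base. Origin on the table, straight below the seated muller's foot centre; seated, the muller's axis is level along +x, 51 mm high, waist at x = 48.
- spice_jar: Small clear jar of blue-grey pigment with a ribbed white cap, standing, 44 mm in diameter, 59 mm tall, loose; origin at the centre of its underside. To be left alone.
- dropper_bottle: Amber dropper bottle with a black collar and dark rubber teat, standing, 30 mm in diameter, 98 mm tall, loose; origin at the centre of its underside. To be left alone.
Mind the look-alikes: they are no part of the job. Leave any green look-alike of the muller_cradle alone.

How it is judged:
On the way, in this order (a step that is already met when the one before it is completed fails the run):
1. the muller is lifted clear of the table (height (world z) of muller above 0.065 m and contact force between the fingers and muller above 0.3 N), for 0.1 s.
2. the muller lies down in both vees, within 6 mm of its seated height, while the fingers still hold it (x of muller in the frame of muller_cradle between -0.012 and 0.012 m and y of muller in the frame of muller_cradle between -0.01 and 0.01 m and z of muller in the frame of muller_cradle between 0.042 and 0.057 m and angle between the z axis of muller and the x axis of muller_cradle, either way round below 0.175 rad and contact force between the fingers and muller above 0.3 N), for 0.2 s.
At the end, for the whole second after the job is handed in: The muller rests in the cradle, foot in the larger vee: foot centre within 12 mm along and 10 mm across of its place and 42 to 57 mm high, axis within 10 degrees of the cradle's, at rest and released; spice jar and dropper bottle still stand where they stood (x of muller in the frame of muller_cradle between -0.012 and 0.012 m and y of muller in the frame of muller_cradle between -0.01 and 0.01 m and z of muller in the frame of muller_cradle between 0.042 and 0.057 m and angle between the z axis of muller and the x axis of muller_cradle, either way round below 0.175 rad and contact force between muller and muller_cradle above 0.3 N and linear speed of muller below 0.02 m/s and angular speed of muller below 0.3 rad/s); the robot touches nothing.
It fails at once if the spice jar is pushed more than 30 mm or tipped (distance of spice_jar from where it was at the start of the episode above 0.03 m or angle between spice_jar's own z axis and vertical above 0.5 rad).
It fails at once if the dropper bottle is pushed more than 30 mm or tipped (distance of dropper_bottle from where it was at the start of the episode above 0.03 m or angle between dropper_bottle's own z axis and vertical above 0.5 rad).
It also fails if it takes over 38 s, if anything falls off the work surface, if the arm or the gripper's body presses on something with over 40 N, if the wrist force passes 120 N, or if a joint passes its speed limit or range.

ROBOT

A 7-joint arm with a two-finger parallel gripper is mounted at the origin on the work surface; the furniture and walls round the work are solid. World frame = base frame: x ahead of the robot, y to its left, z up, the work surface at z = 0. Lengths are in m, angles in rad, forces in N, time in s.
With the tool pointing down it reaches from about 0.425 to 1.025 m from the base axis. Payload 9.4 kg.
Tool frame: the origin (TCP) lies at the very end of the fingers, on their centre line; the grasp point (between the pads) lies 19 mm behind it; z points along the fingers, y is the line along which they close (so a half turn about z gives the same grasp; the last joint's range is limited). The gripper opens to 93 mm and grips with 3 to 60 N. Pads are 15 mm wide; open, the fingers measure 128 mm over their backs; the gripper's body (75 mm by 188 mm) begins 65 mm behind the grasp point.
Start: joints at [1.076, 0.599, -0.003, 1.599, 0.002, 0.943, -0.08], TCP at [0.294, -0.663, 0.219] pointing down, gripper open.
Joint ranges: [-2.57, 2.57], [-0.35, 1.97], [-1.29, 1.29], [0.11, 2.56], [-1.05, 4.19], [0.11, 1.86], [-2.63, 2.63]. Speed limits (rad/s): [2.22, 2.22, 3.01, 3.01, 3.14, 3.14, 3.14].

INTERFACE

Orientations are given as a rotation vector (axis times angle).
In Python, from station import telemetry, viewer, bot gives the robot as it stands. The module is installed in compiled form; this text tells all that it offers.
- The arm moves only by the shell command python3 -m creep 'ROWS' [FORCE]. ROWS is JSON, a list that holds one entry, the list of rows, each a list of 5 numbers: the shift along the tool's x, y, z in m, then the turn about the tool's z in degrees, then the opening, from 0 (shut) to 1 (fully open). A call has 1 to 20 rows; each row shifts and turns the commanded pose from where the row before left it, along the tool's axes as they then stand; what a row does not reach is not made up. A row lasts 1/8 s, in which the tool goes at most 62.5 mm and 10.7 degrees, less where a joint would pass 70% of its speed; a pose out of reach is approached as far as the arm can. A call is refused whole if a number of a shift passes 0.0625 or a number of a turn 10.7, either way. A call with a gripper value outside its range is refused whole. The fingers move at their own pace and stop on an object; FORCE is the grip in N (left out, the last holds). Time passes only in rows, so rows that do not move let the fingers close. It gives the time, the measured TCP pose, the force, the opening and the grip force at its end, in the units of the state.
- telemetry.observe(): the state, without advancing time (a new reading comes with each control period).
- viewer.get_image(name): name is "side" or "top"; returns a dict with "color" (420x560x3 uint8, red, green, blue), "range_z" (420x560 float32, m along the optical axis (not along the pixel's ray), 0 where there is no reading), "K" (3x3 intrinsics, pixels), "k1" (the pictures are not rectified: a ray, as slopes to the right and down, at radius r is drawn at 1 + k1 r^2 times it, then the intrinsics apply), "rvec" (rotation vector, rad) and "tvec" (3), from world to camera coordinates, as OpenCV has them. Camera axes: x right, y down, z forward; pixel columns grow to the right and rows downward; lengths in m; the calibration is good to about 2 mm. A picture is of the moment at which its call begins.
- bot.finish_job(): hands the job in; it is judged then, once.
The state is a dict: "t": time; "joints": joint angles; "qvel": joint speeds; "joint_torque": joint torques, N m; "eef_pos": TCP position; "eef_rot": TCP orientation; "ft_force": force on the tool from outside, world axes, zero at the start; "torque": the same for the moment, N m; "gripper_width": opening from 0.0 (shut) to 1.0 (fully open); "grip_force": force on a finger pad.
Only numpy, scipy, OpenCV 4.12 (cv2) and the standard library are available. Lean on these libraries where they do the work, as an engineer would, in place of code of your own. Each camera call takes 0.05 s, during which the arm holds its last target. There are 200 camera calls.

## Working session

There is one attempt and no reset: what is moved stays moved. The work goes in short steps, Python scripts to look and compute and a shell command to move; the robot and the scene stay as the last step left them, time stands still between calls to the robot, and variables do not carry over. Pictures are saved under pics/ and viewed, at most 10 in all, crops included, and the job is handed in when it is done.

```bash
mkdir -p pics; cat > h.py <<'E'
import numpy as np, cv2
from station import telemetry, viewer, bot
def pts(im):
    K=np.array(im["K"],float);R=cv2.Rodrigues(np.array(im["rvec"],float))[0];t=np.array(im["tvec"],float).ravel()
    h,w=im["range_z"].shape
    u,v=np.meshgrid(np.arange(w),np.arange(h))
    p=np.stack([u,v],-1).reshape(-1,1,2).astype(float)
    n=cv2.undistortPoints(p,K,np.array([im["k1"],0,0,0,0.]))[:,0]
    d=np.c_[n,np.ones(len(n))]@R
    c=-R.T@t
    z=im["range_z"].reshape(-1,1)
    return (c+d*z).reshape(h,w,3), d.reshape(h,w,3), c
E
python3 - <<'E'
from h import *
import pickle
ims={n:viewer.get_image(n) for n in("side","top")}
pickle.dump(ims,open("a.pkl","wb"))
for n in ims: cv2.imwrite(f"pics/{n}0.png",ims[n]["color"][:,:,::-1]); print(n,pts(ims[n])[2],ims[n]["k1"])
print(telemetry.observe())
E
```

```text
side [0.22384259 0.86491055 0.55525417] -0.08734323844186548
top [0.34349363 0.04373894 0.92505465] -0.09532901994623984
{'t': 0.1, 'joints': array([ 1.07630405,  0.60004064, -0.00253062,  1.60005987,  0.00177477,
        0.94289883, -0.07979333]), 'qvel': array([ 0.00111072, -0.00178658, -0.00110893, -0.00388339,  0.00153006,
        0.00062075, -0.00051383]), 'joint_torque': array([ 5.41806570e-03, -7.66561460e+01,  1.50220703e+00, -2.52943611e+01,
       -5.22619346e-02,  1.35646094e-02,  2.20594904e-05]), 'eef_pos': array([ 0.29396938, -0.66224098,  0.21784617]), 'eef_rot': array([-3.07196731e+00, -6.51286286e-01,  6.36589022e-04]), 'ft_force': array([ 0.46183231, -0.13531646,  0.55762389]), 'torque': array([-0.00803868,  0.0530751 , -0.07484109]), 'grip_force': 0.0, 'gripper_width': 1.0002306610197054}
```

View pics/top0.png

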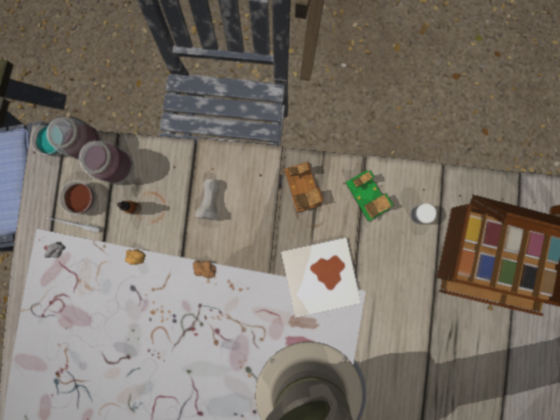

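View pics/side0.png

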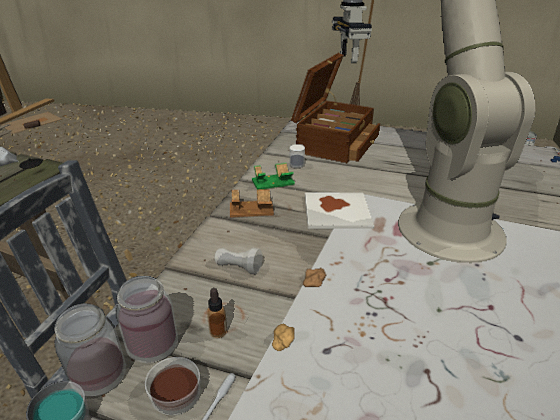

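Could be taken for the muller: white piece at top (208,199), white jar cap (426,213). For the cradle: brown (303,187), green (368,195). I choose the pawn shape at (208,199) and the brown cradle at (303,187), and check both in a close crop.

```bash
python3 - <<'E'
from h import *
import pickle
ims=pickle.load(open("a.pkl","rb"))
im=ims["top"]; c=im["color"]
cr=c[145:235,100:450,::-1]
cv2.imwrite("pics/crop1.png",cv2.resize(cr,(800,206),interpolation=cv2.INTER_CUBIC))
P,D,C=pts(im)
Z=P[...,2]
def st(n,u0,u1,v0,v1,zmin):
    m=np.zeros(Z.shape,bool); m[v0:v1,u0:u1]=True; m&=(Z>zmin)&(im["range_z"]>0)
    p=P[m]; 
    if len(p)==0: print(n,"none");return
    r=cv2.minAreaRect((p[:,:2]*1000).astype(np.float32)); print(n,len(p),"mean",p.mean(0).round(4),"zmax",p[:,2].max().round(3),"rect",r)
print("table z",np.median(Z[150:230,235:280]),np.median(Z[150:230,330:345]))
st("muller",185,232,170,228,.01)
st("cradle base+",278,330,155,220,.006)
st("vees",278,330,155,220,.03)
st("tall",278,330,155,220,.041)
st("green",340,395,160,225,.006); st("jar",405,445,195,235,.02); st("drop",105,145,190,225,.02)
st("chair",160,285,60,140,.0)
for s in [(150,240),(200,240),(300,240)]: pass
# vee split
m=np.zeros(Z.shape,bool); m[155:220,278:330]=True; m&=Z>.03
n,l,s,ce=cv2.connectedComponentsWithStats(m.astype(np.uint8))
for i in range(1,n):
    p=P[l==i]; print("comp",ce[i],s[i][4],p.mean(0).round(4),np.percentile(p[:,2],[50,95,100]).round(4),cv2.minAreaRect((p[:,:2]*1000).astype(np.float32)))
# side view
P2,_,_=pts(ims["side"])
for n,(u0,u1,v0,v1) in dict(muller=(212,268,243,275),cradle=(226,278,185,218)).items():
    q=P2[v0:v1,u0:u1].reshape(-1,3); q=q[(q[:,2]>.012)&(q[:,2]<.08)]; print("side",n,q.mean(0).round(4),q[:,2].max(),cv2.minAreaRect((q[:,:2]*1000).astype(np.float32)))
E
```

```text
table z -0.0008084089518982651 -0.0007311136300314769
muller 618 mean [0.433  0.216  0.0331] zmax 0.051 rect ((438.09088134765625, 214.7083740234375), (48.05250549316406, 90.8912353515625), 80.44599151611328)
cradle base+ 1215 mean [0.4625 0.006  0.0213] zmax 0.049 rect ((465.40838623046875, 6.4993743896484375), (104.11236572265625, 64.60372924804688), 16.78193473815918)
vees 393 mean [0.4637 0.006  0.0378] zmax 0.049 rect ((464.52301025390625, 6.185085296630859), (92.09208679199219, 64.60304260253906), 16.69005012512207)
tall 94 mean [0.495  0.0162 0.0438] zmax 0.049 rect ((468.2568664550781, 9.580886840820312), (84.38044738769531, 60.20445251464844), 20.305051803588867)
green 1238 mean [ 0.4427 -0.1408  0.0205] zmax 0.049 rect ((443.4794616699219, -140.58522033691406), (104.29989624023438, 62.931846618652344), 28.782241821289062)
jar 411 mean [ 0.3978 -0.2527  0.0528] zmax 0.063 rect ((398.4491271972656, -255.91537475585938), (42.52561569213867, 43.38650894165039), 88.3318099975586)
drop 235 mean [0.4206 0.385  0.0591] zmax 0.098 rect ((421.3576965332031, 387.38287353515625), (22.2
[... 1914 characters left out ...]
262695), (0.0, 0.0), 0.0)
comp [322. 211.] 1 [0.3435 0.0437 0.9251] [0.9251 0.9251 0.9251] ((343.4936218261719, 43.73894119262695), (0.0, 0.0), 0.0)
comp [327. 210.] 1 [0.3435 0.0437 0.9251] [0.9251 0.9251 0.9251] ((343.4936218261719, 43.73894119262695), (0.0, 0.0), 0.0)
comp [283. 216.] 1 [0.3435 0.0437 0.9251] [0.9251 0.9251 0.9251] ((343.4936218261719, 43.73894119262695), (0.0, 0.0), 0.0)
side muller [0.4298 0.2291 0.0285] 0.04792729835471232 ((439.6876220703125, 220.88729858398438), (50.084327697753906, 90.4355697631836), 83.45142364501953)
side cradle [0.4613 0.0064 0.031 ] 0.04512503714960325 ((464.9835205078125, 9.8724365234375), (91.47589111328125, 64.8076171875), 16.309009552001953)
```

View pics/crop1.png

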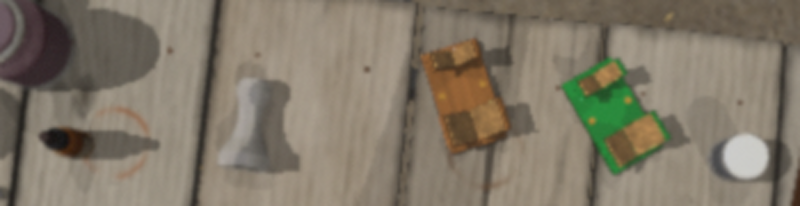

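The crop shows the pawn-shaped muller with its foot down (208,215) and head up (207,182); the brown cradle has its larger vee at (308,199), smaller at (299,169). Both match the description.

```bash
cat > mul.py <<'E'
from h import *
from scipy.spatial.transform import Rotation as Rn
def axis(im,box,zp,zmin):
    P,D,C=pts(im); m=np.zeros(P.shape[:2],bool); u0,u1,v0,v1=box; m[v0:v1,u0:u1]=True
    m&=(P[...,2]>zmin)&(P[...,2]<.3)
    m=cv2.morphologyEx(m.astype(np.uint8),cv2.MORPH_OPEN,np.ones((3,3)))>0
    q=(C+D*((zp-C[2])/D[...,2:3]))[m][:,:2]
    a=np.array([1,-.15]);a/=np.linalg.norm(a)
    for _ in range(5):
        n=np.array([-a[1],a[0]]); s=q@a; w=q@n; S=[];M=[];W=[]
        for k in np.arange(s.min()+.006,s.max()-.006,.004):
            i=abs(s-k)<.003; S.append(k);M.append((w[i].max()+w[i].min())/2);W.append(np.ptp(w[i]))
        f=np.polyfit(S,M,1); a=a+f[0]*n; a/=np.linalg.norm(a)
    n=np.array([-a[1],a[0]]); s=q@a; w0=np.median([x for x in M]); 
    print("ang",np.degrees(np.arctan2(a[1],a[0])).round(2),"W",(np.array(W)*1e3).round(0),"ends",s.min().round(4),s.max().round(4))
    for z in (0,.0445,.048,.0525): print(z,((s.min()+z)*a+np.mean(M)*n).round(4),((s.max()-.092+z)*a+np.mean(M)*n).round(4))
E
python3 - <<'E'
from mul import *
import pickle
ims=pickle.load(open("a.pkl","rb"))
axis(ims["top"],(185,232,170,228),.02,.007)
axis(ims["side"],(205,275,238,280),.02,.009)
print(Rn.from_rotvec(telemetry.observe()["eef_rot"]).as_matrix().round(3))
E
```

```text
ang -7.18 W [48. 48. 48. 47. 41. 39. 34. 30. 29. 25. 23. 21. 23. 23. 23. 27. 32. 32.
 32. 32.] ends 0.362 0.4539
0 [0.3931 0.2238] [0.393  0.2239]
0.0445 [0.4372 0.2183] [0.4371 0.2183]
0.048 [0.4407 0.2178] [0.4406 0.2179]
0.0525 [0.4452 0.2173] [0.4451 0.2173]
ang 1.27 W [66. 70. 70. 73. 73. 68. 59. 52. 46. 42. 36. 33. 33. 33. 35. 36. 39. 42.
 43. 46. 43. 42.] ends 0.3944 0.493
0 [0.3896 0.218 ] [0.3963 0.2182]
0.0445 [0.4341 0.219 ] [0.4408 0.2192]
0.048 [0.4376 0.2191] [0.4443 0.2193]
0.0525 [0.4421 0.2192] [0.4488 0.2194]
[[ 0.914  0.406 -0.001]
 [ 0.406 -0.914  0.001]
 [-0.    -0.001 -1.   ]]
```

```bash
python3 - <<'E'
from h import *
import pickle
ims=pickle.load(open("a.pkl","rb"))
for n in ims:
    p=pts(ims[n])[0][ims[n]["range_z"]>0]
    for y0 in np.arange(-.75,.35,.1):
        print(n,y0.round(2),[(lambda q:q.max().round(2) if len(q) else None)(p[(p[:,1]>y0)&(p[:,1]<y0+.1)&(p[:,0]>a)&(p[:,0]<a+.1),2]) for a in(.2,.3,.4,.5,.6)])
E
python3 -m creep '[[[0,0,-0.06,10,1],[0,0,-0.06,10,1],[0,0,-0.03,4,1],[0,0,0,0,1]]]'
```

```text
side -0.75 [np.float64(0.4), np.float64(0.4), None, None, None]
side -0.65 [np.float64(0.41), np.float64(0.41), np.float64(0.05), None, None]
side -0.55 [np.float64(0.1), np.float64(0.26), np.float64(0.0), np.float64(-0.0), None]
side -0.45 [np.float64(0.1), np.float64(0.26), np.float64(0.15), np.float64(-0.0), None]
side -0.35 [np.float64(0.1), np.float64(0.26), np.float64(0.21), np.float64(0.0), None]
side -0.25 [np.float64(0.0), np.float64(0.06), np.float64(0.06), np.float64(0.0), None]
side -0.15 [np.float64(0.01), np.float64(0.04), np.float64(0.05), np.float64(0.01), None]
side -0.05 [np.float64(0.01), np.float64(0.01), np.float64(0.04), np.float64(0.05), None]
side 0.05 [np.float64(0.01), np.float64(0.01), np.float64(0.01), np.float64(0.01), None]
side 0.15 [np.float64(0.02), np.float64(0.05), np.float64(0.05), np.float64(0.0), None]
side 0.25 [np.float64(0.02), np.float64(0.03), np.float64(0.02), np.float64(0.0), None]
top -0.75 [None, None, None, None, np.float64(-0.69)]
top -0.65 [np.float64(0.07), np.float64(0.07), np.float64(0.04), None, np.float64(-0.7)]
top -0.55 [np.flo
[... 297 characters left out ...]
loat64(0.01), np.float64(0.06), np.float64(0.06), np.float64(0.0), np.float64(-0.7)]
top -0.15 [np.float64(0.02), np.float64(0.04), np.float64(0.05), np.float64(0.01), None]
top -0.05 [np.float64(0.01), np.float64(0.01), np.float64(0.05), np.float64(0.05), None]
top 0.05 [np.float64(0.01), np.float64(0.01), np.float64(0.0), np.float64(0.01), np.float64(-0.27)]
top 0.15 [np.float64(0.02), np.float64(0.05), np.float64(0.05), np.float64(0.0), np.float64(-0.27)]
top 0.25 [np.float64(0.02), np.float64(0.01), np.float64(0.0), np.float64(0.0), np.float64(-0.27)]
t: 0.6
eef_pos: [0.2946, -0.6634, 0.3713]
eef_rot: [3.138, -0.002, 0.003]
ft_force: [0.6, -0.3, -0.5]
gripper_width: 1.003
grip_force: 0.0
```

```bash
python3 -m creep '[[[0.015,-0.045,0,0,1],[0.018,-0.045,0,0,1],[0.018,-0.045,0,0,1],[0.018,-0.045,0,0,1],[0.018,-0.045,0,0,1],[0.018,-0.045,0,0,1],[0.018,-0.045,0,0,1],[0.018,-0.045,0,0,1],[0.018,-0.045,0,0,1],[0.02,-0.045,0,0,1],[0,-0.04,0,0,1],[0,-0.04,0,0,1],[0,-0.04,0,0,1],[0,0,0,0,1]]]'
```

```text
t: 2.35
eef_pos: [0.4732, -0.0899, 0.3675]
eef_rot: [-3.141, -0.008, 0.003]
ft_force: [0.2, -0.2, -0.6]
gripper_width: 1.001
grip_force: 0.0
```

```bash
python3 -m creep '[[[-0.004,-0.04,0,0,1],[-0.004,-0.04,0,0,1],[-0.004,-0.04,0,0,1],[-0.004,-0.04,0,0,1],[-0.004,-0.04,0,0,1],[-0.004,-0.04,0,0,1],[-0.004,-0.04,0,0,1],[-0.002,-0.028,0,0,1],[0,0,0.045,3,1],[0,0,0.05,3.4,1],[0,0,0.05,0,1],[0,0,0.05,0,1],[0,0,0.03,0,1],[0,0,0,0,1],[0,0,0,0,1]]]'
python3 - <<'E'
from h import *
s=telemetry.observe(); R=cv2.Rodrigues(s["eef_rot"])[0]; d=np.array([.443,.2177,.004])-s["eef_pos"]
print(s["eef_pos"],np.degrees(np.arctan2(R[1,0],R[0,0])),R.T@d,s["joints"].round(2))
im=viewer.get_image("top"); cv2.imwrite("pics/t1.png",cv2.resize(im["color"][100:300,100:400,::-1],(750,500)))
E
```

```text
t: 4.22
eef_pos: [0.4445, 0.2149, 0.1441]
eef_rot: [3.137, -0.177, 0.0]
ft_force: [-0.7, 0.1, 0.4]
gripper_width: 0.998
grip_force: 0.0
[0.44452474 0.21493213 0.14411957] -6.4686583971242175 [-0.0018465  -0.00257891  0.1401193 ] [-0.36  0.45 -0.28  2.18  0.24  0.54 -2.5 ]
```

View pics/t1.png

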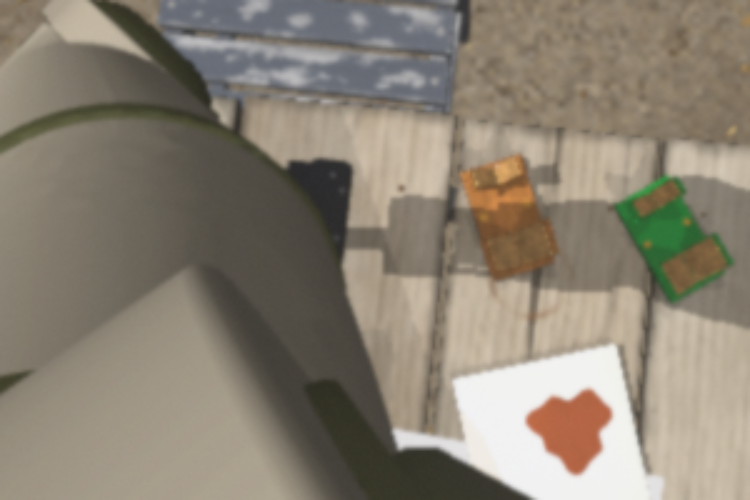

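The picture shows the arm hiding the muller; the cradle (505,215 in the crop) is clear. Joint 7 has enough margin, so I descend.

```bash
python3 -m creep '[[[-0.002,-0.0025,0.03,0,1],[0,0,0.03,0,1],[0,0,0.03,0,1],[0,0,0.03,0,1],[0,0,0.01,0,1],[0,0,0.008,0,1],[0,0,0,0,1],[0,0,0,0,1]]]'
python3 - <<'E'
from h import *
s=telemetry.observe(); R=cv2.Rodrigues(s["eef_rot"])[0]; d=np.array([.443,.2177,.004])-s["eef_pos"]
print(R.T@d,s["joints"].round(2))
im=viewer.get_image("side"); cv2.imwrite("pics/s1.png",cv2.resize(im["color"][150:310,150:350,::-1],(750,600)))
E
```

```text
t: 5.28
eef_pos: [0.4428, 0.2181, 0.0064]
eef_rot: [-3.136, 0.177, -0.002]
ft_force: [0.4, -0.1, -0.9]
gripper_width: 0.997
grip_force: 0.0
[0.00022318 0.00033211 0.00239818] [-0.51  0.69 -0.09  2.27  0.32  0.19 -2.58]
```

View pics/s1.png

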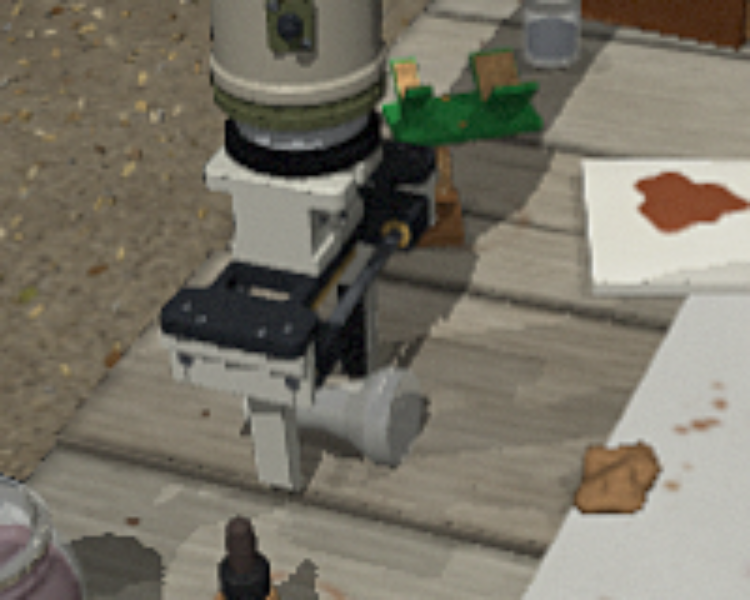

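The fingers straddle the waist at (290,430), with the foot clear at (400,415). Closing.

```bash
python3 -m creep '[[[0,0,0.002,0,0.5],[0,0,0,0,0.2],[0,0,0,0,0],[0,0,0,0,0],[0,0,0,0,0],[0,0,0,0,0]]]' 15
```

```text
t: 6.08
eef_pos: [0.4424, 0.2179, 0.0036]
eef_rot: [3.137, -0.177, -0.0]
ft_force: [0.5, -0.0, -0.1]
gripper_width: 0.406
grip_force: 0.0
```

```bash
python3 -m creep '[[[0,0,0,0,0],[0,0,0,0,0],[0,0,0,0,0],[0,0,0,0,0]]]'
```

```text
t: 6.58
eef_pos: [0.4423, 0.2179, 0.0036]
eef_rot: [3.137, -0.177, -0.0]
ft_force: [-0.4, 0.6, 0.7]
gripper_width: 0.26
grip_force: 14.0
```

```bash
python3 -m creep '[[[0,0,-0.02,0,0],[0,0,-0.03,0,0],[0,0,-0.03,0,0],[0,0,-0.03,0,0],[0,0,-0.015,0,0],[0,0,0,0,0],[0,0,0,0,0]]]'
python3 - <<'E'
from mul import *
s=telemetry.observe(); R=cv2.Rodrigues(s["eef_rot"])[0]; print(s["eef_pos"],s["grip_force"])
im=viewer.get_image("side"); cv2.imwrite("pics/s2.png",cv2.resize(im["color"][120:290,150:350,::-1],(750,637)[:2] if 0 else (700,595)))
E
```

```text
t: 7.45
eef_pos: [0.442, 0.2176, 0.1277]
eef_rot: [3.136, -0.177, -0.002]
ft_force: [0.4, -0.1, -1.6]
gripper_width: 0.262
grip_force: 13.9
[0.44199637 0.21762712 0.12767923] 13.929314778310982
```

View pics/s2.png

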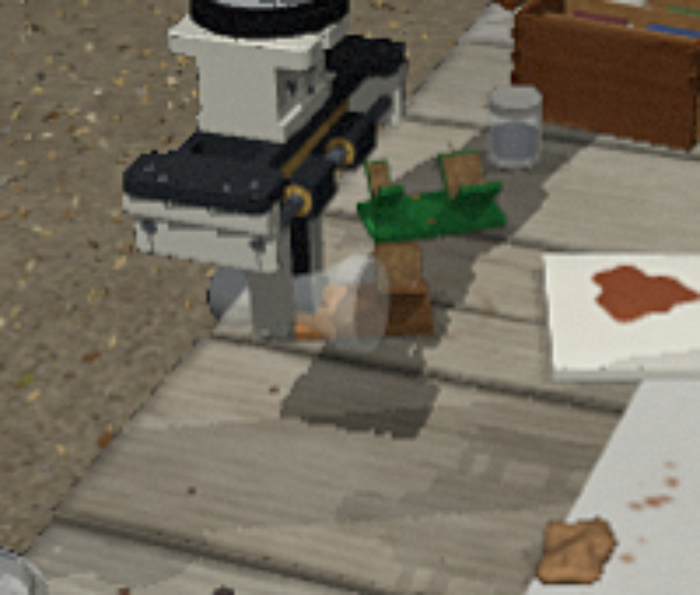

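```bash
python3 -m creep '[[[0,0,0,-7.5,0],[0,0,0,-7.5,0],[0,0,0,-8,0],[-0.004,0.03,0,0,0],[-0.004,0.03,0,0,0],[-0.004,0.03,0,0,0],[-0.004,0.03,0,0,0],[-0.004,0.03,0,0,0],[-0.004,0.03,0,0,0],[-0.0025,0.029,0,0,0],[0,0,0,0,0],[0,0,0,0,0]]]'
python3 - <<'E'
from h import *
s=telemetry.observe(); R=cv2.Rodrigues(s["eef_rot"])[0]; d=np.array([.4764,.0098,.036])-s["eef_pos"]
print(s["eef_pos"],np.degrees(np.arctan2(R[1,0],R[0,0])),R.T@d,s["joints"].round(2))
im=viewer.get_image("side"); cv2.imwrite("pics/s3.png",cv2.resize(im["color"][110:260,180:330,::-1],(600,600)))
import pickle;pickle.dump(im,open("s3.pkl","wb"))
E
```

```text
t: 9.0
eef_pos: [0.4761, 0.0106, 0.128]
eef_rot: [-3.108, -0.452, 0.002]
ft_force: [-0.2, 1.5, -0.6]
gripper_width: 0.26
grip_force: 13.9
[0.47613293 0.01060057 0.12795258] 16.553171678665556 [0.00011808 0.00091919 0.09195179] [ 0.14  0.47 -0.38  2.23  0.36  0.5  -1.81]
```

View pics/s3.png

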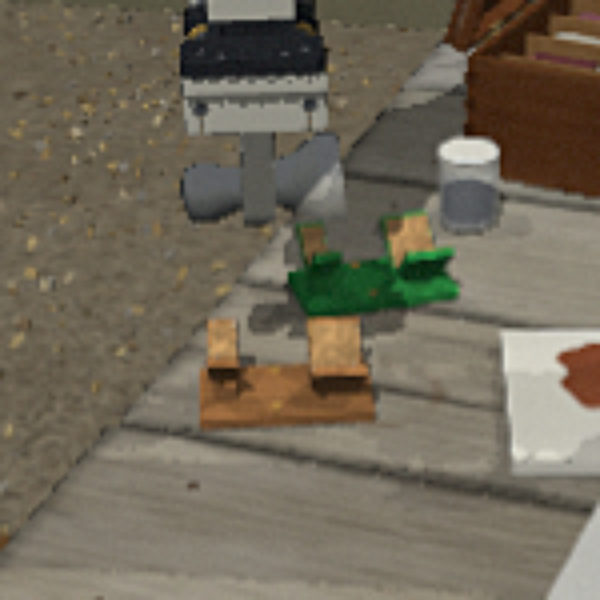

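Side view: the muller hangs over the brown cradle, foot at (325,185) on the larger-vee side, head at (205,195) on the smaller-vee side.

```bash
python3 - <<'E'
from h import *
import pickle
im=pickle.load(open("s3.pkl","rb")); P,_,_=pts(im)
q=P[140:170,222:270].reshape(-1,3); q=q[(q[:,2]>.09)&(q[:,2]<.19)&(abs(q[:,1])<.06)]
a=np.radians(16.5); e=np.array([np.cos(a),np.sin(a)])
x=(q[:,:2]-[.4284,-.0044])@e; y=(q[:,:2]-[.4284,-.0044])@[-e[1],e[0]]
print("muller x",np.percentile(x,[0,1,5,95,99,100]))
for k in np.arange(0,.092,.01):
    i=abs(x-k)<.005; print(k.round(3),i.sum(),"z",q[i,2].min().round(3),q[i,2].max().round(3),"ymax",y[i].max().round(3)) if i.any() else 0
E
python3 -m creep '[[[0,0.001,0.02,0,0],[0,0,0.02,0,0],[0,0,0.01,0,0],[0,0,0,0,0]]]' 8
```

```text
muller x [0.00352103 0.00556344 0.00821958 0.08717633 0.09184005 0.09454778]
0.0 7 z 0.125 0.145 ymax 0.028
0.01 102 z 0.126 0.172 ymax 0.03
0.02 95 z 0.126 0.171 ymax 0.028
0.03 76 z 0.127 0.163 ymax 0.023
0.04 72 z 0.129 0.187 ymax 0.033
0.05 108 z 0.125 0.188 ymax 0.035
0.06 78 z 0.126 0.184 ymax 0.032
0.07 61 z 0.128 0.155 ymax 0.019
0.08 67 z 0.126 0.157 ymax 0.022
0.09 51 z 0.127 0.155 ymax 0.019
t: 9.55
eef_pos: [0.4764, 0.0098, 0.0781]
eef_rot: [-3.108, -0.454, 0.002]
ft_force: [1.1, 1.1, -1.8]
gripper_width: 0.262
grip_force: 7.5
```

```bash
python3 -m creep '[[[-0.002,0,0.015,0,0],[0,0,0.012,0,0],[0,0,0.006,0,0],[0,0,0.002,0,0],[0,0,0,0,0]]]' 6; python3 -m creep '[[[0,0,0.002,0,0],[0,0,0.001,0,0],[0,0,0.001,0,0],[0,0,0,0,0]]]' 6
```

```text
t: 10.18
eef_pos: [0.4749, 0.0085, 0.0437]
eef_rot: [3.109, 0.452, 0.0]
ft_force: [-0.1, -0.5, -2.1]
gripper_width: 0.265
grip_force: 5.7
t: 10.68
eef_pos: [0.4748, 0.0085, 0.0396]
eef_rot: [3.109, 0.452, -0.0]
ft_force: [-1.0, 0.2, -1.9]
gripper_width: 0.262
grip_force: 5.7
```

```bash
python3 -m creep '[[[0,0,0.001,0,0],[0,0,0.001,0,0],[0,0,0,0,0]]]' 5; python3 -m creep '[[[0,0,0.001,0,0],[0,0,0.001,0,0],[0,0,0,0,0]]]' 4
```

```text
t: 11.05
eef_pos: [0.4748, 0.0085, 0.0375]
eef_rot: [-3.109, -0.452, 0.0]
ft_force: [0.1, -0.2, -2.4]
gripper_width: 0.27
grip_force: 4.8
t: 11.42
eef_pos: [0.475, 0.0087, 0.0356]
eef_rot: [-3.109, -0.452, -0.0]
ft_force: [-0.1, 1.8, -0.0]
gripper_width: 0.27
grip_force: 3.9
```

```bash
python3 -m creep '[[[0,0,0.001,0,0],[0,0,0.001,0,0],[0,0,0,0,0],[0,0,0,0,0]]]' 3; python3 -m creep '[[[0,0,0.001,0,0],[0,0,0,0,0],[0,0,0,0,0]]]' 3
python3 - <<'E'
from h import *
im=viewer.get_image("side"); cv2.imwrite("pics/s4.png",cv2.resize(im["color"][140:240,200:300,::-1],(600,600)))
P,_,_=pts(im)
q=P[165:225,215:290].reshape(-1,3); a=np.radians(16.5); e=np.array([np.cos(a),np.sin(a)])
x=(q[:,:2]-[.4284,-.0044])@e
for k in (.005,.011,.017,.07,.076,.082):
    i=(abs(x-k)<.003)&(abs(q[:,1])<.06); print(k,i.sum(),np.sort(q[i,2])[-5:].round(3))
E
```

```text
t: 11.92
eef_pos: [0.4752, 0.0088, 0.0337]
eef_rot: [-3.109, -0.452, -0.001]
ft_force: [2.5, 2.8, 3.8]
gripper_width: 0.266
grip_force: 3.2
t: 12.3
eef_pos: [0.4751, 0.0087, 0.0326]
eef_rot: [-3.109, -0.452, -0.001]
ft_force: [2.5, 4.4, 3.1]
gripper_width: 0.268
grip_force: 3.3
0.005 119 [0.074 0.074 0.074 0.075 0.076]
0.011 97 [0.072 0.072 0.073 0.073 0.074]
0.017 107 [0.07  0.071 0.071 0.071 0.073]
0.07 96 [0.064 0.064 0.064 0.065 0.065]
0.076 93 [0.067 0.067 0.067 0.067 0.067]
0.082 85 [0.065 0.066 0.066 0.067 0.067]
```

View pics/s4.png

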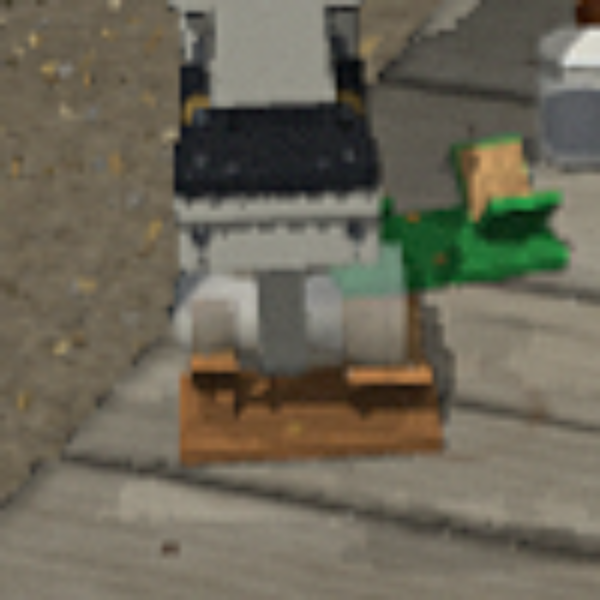

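The muller sits in both vees: foot in the larger one (375,320), head in the smaller (215,310), still held with 3 N. The tops are at about 74 mm and 67 mm, near the seated heights. Releasing.

```bash
python3 -m creep '[[[0,0,0,0,0],[0,0,0,0,0.32],[0,0,0,0,0.4],[0,0,0,0,0.6],[0,0,0,0,0.6],[0,0,0,0,0.6],[0,0,0,0,0.6],[0,0,0,0,0.6]]]' && python3 -m creep '[[[0,0,-0.01,0,0.6],[0,0,-0.02,0,0.6],[0,0,-0.03,0,0.6],[0,0,-0.04,0,0.6],[0,0,-0.04,0,0.6],[0,0,-0.03,0,0.6],[0,0,0,0,0.6],[0,0,0,0,0.6]]]'
python3 - <<'E'
from h import *
im=viewer.get_image("top"); t=im["color"][130:240,100:450,::-1]
im=viewer.get_image("side"); s=im["color"][140:250,150:350,::-1]
cv2.imwrite("pics/f.png",np.vstack([cv2.resize(t,(800,251)),cv2.resize(s,(800,330),fx=1,fy=1)]))
P,_,_=pts(im)
q=P[165:225,215:290].reshape(-1,3); a=np.radians(16.5); e=np.array([np.cos(a),np.sin(a)])
x=(q[:,:2]-[.4284,-.0044])@e
for k in (-.003,.005,.011,.017,.048,.07,.076,.082,.09,.096):
    i=(abs(x-k)<.003)&(abs(q[:,1])<.06); print(k,i.sum(),np.sort(q[i,2])[-4:].round(3))
E
```

```text
t: 13.35
eef_pos: [0.4748, 0.0085, 0.0326]
eef_rot: [3.109, 0.452, -0.0]
ft_force: [-0.4, 1.1, -0.4]
gripper_width: 0.602
grip_force: 0.0
t: 14.35
eef_pos: [0.4744, 0.0082, 0.2025]
eef_rot: [3.109, 0.451, -0.0]
ft_force: [0.7, 0.1, 0.1]
gripper_width: 0.598
grip_force: 0.0
-0.003 83 [0.037 0.038 0.038 0.039]
0.005 116 [0.075 0.076 0.076 0.076]
0.011 109 [0.075 0.075 0.076 0.076]
0.017 114 [0.072 0.073 0.074 0.076]
0.048 90 [0.06  0.06  0.06  0.061]
0.07 94 [0.064 0.064 0.065 0.065]
0.076 94 [0.066 0.066 0.067 0.067]
0.082 86 [0.066 0.066 0.067 0.067]
0.09 65 [0.062 0.063 0.063 0.064]
0.096 65 [-0.001 -0.     0.001  0.05 ]
```

View pics/f.png

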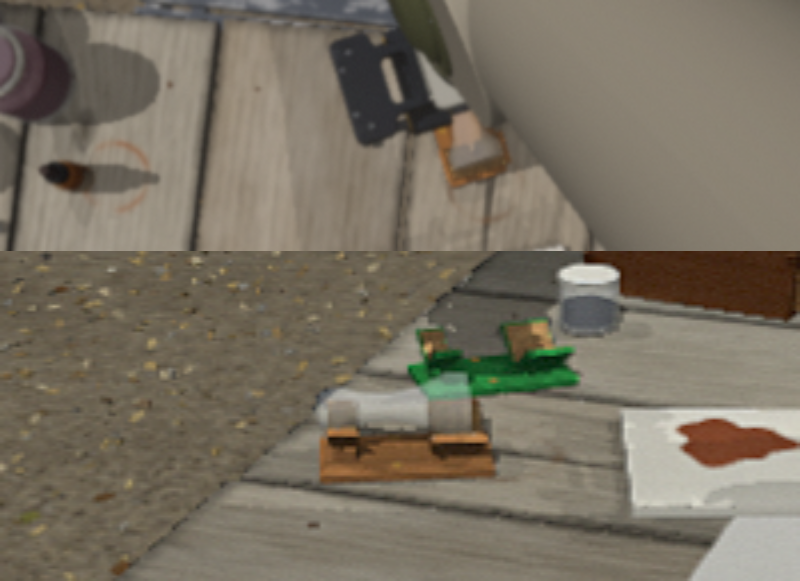

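The muller rests level in both vees at (400,410), with its foot centre about 1–2 mm from its place along the cradle. The gripper is clear, and the jar (588,300) and dropper (65,175) are still standing.

```bash
python3 -c "
from station import bot
print(bot.finish_job())"
```

```text
the job is handed in; nothing more can be done
None
```

The muller is lying in the brown cradle, foot in the larger vee and head in the smaller, released and with the arm clear. The spice jar and dropper bottle were left standing, and I handed the job in at about 14 s of the 38 s, but the hand-in returned no verdict.

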